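# Empty the surge hopper of trial mouldings into a bin

## Robot

A 7-joint arm with a two-finger parallel gripper is mounted at the origin on the work surface. World frame = base frame: x ahead of the robot, y to its left, z up, the work surface at z = 0. Lengths are in m, angles in rad, forces in N, time in s.
With the tool pointing down it reaches from about 0.35 to 0.775 m from the base axis. Payload 3.1 kg.
Tool frame: the origin (TCP) lies midway between the tips of the shut fingers; the grasp point (between the pads) lies 19 mm behind it; z points along the fingers, y is the direction in which the jaws open and shut (so a half turn about z gives the same grasp; the last joint's range is limited). The gripper opens to 85 mm and grips with 20 to 120 N. Pads are 22 mm wide; open, the fingers measure 114 mm over their backs; the gripper's body (76 mm by 85 mm) begins 54 mm behind the grasp point. The pads swing forward as they close: fully open they stand 13 mm farther back than shut.
Start: joints at [-1.349, 0.311, 0.014, 1.512, -0.004, 1.319, -0.027], TCP at [0.143, 0.531, 0.205] pointing down, gripper open.
Joint ranges: [-2.7, 2.7], [-0.3, 1.91], [-1.27, 1.3], [0.12, 2.57], [-1.44, 4.58], [0.2, 2.03], [-3.05, 3.05]. Speed limits (rad/s): [2.79, 2.79, 3.14, 3.14, 3.14, 3.14, 3.14].

## Interface

Orientations are given as a unit quaternion [w, x, y, z].
In Python, from plant import * gives the robot as it stands.
- The arm moves only by the tool drive_tool, never from a script. Its argument "targets" is a list of rows, each a list of 3 entries, a list of its own where there are three numbers: the shift along the world's x, y, z in m, then the turn, a rotation vector about the world's x, y, z in rad, then the finger opening in m, from 0 to 0.0854. In form: [[[tx, ty, tz], [wx, wy, wz], hand], ...]. A call has 1 to 20 rows; each row shifts and turns the pose as measured when the row begins; what a row does not reach is not made up. A row lasts 1/12 s, in which the tool goes at most 41.7 mm and 7.16 degrees, less where a joint would pass 70% of its speed; a pose out of reach is approached as far as the arm can. A call with a gripper value outside its range is refused whole. The fingers move at their own pace and stop on an object; "squeeze" is the grip in N (left out, the last holds). Time passes only in rows, so rows that do not move let the fingers close. It gives the time, the measured TCP pose, the force and the opening at its end, in the units of the state.
- get_obs(): the state, without advancing time (a new reading comes with each control period).
- get_image(name): name is "scene" or "side" or "wrist"; returns a dict with "frame" (384x512x3 uint8, red, green, blue), "fov_y" (degrees; the focal length in pixels is half the picture's height over the tangent of half this angle, whatever the lens; pixels are square), "cx", "cy" (the principal point, pixels), "R" (3x3) and "t" (3): a world point X has camera coordinates R X + t; the wrist camera has in their place "tool_from_camera" (4x4, takes a point from camera to tool coordinates, whose origin is the TCP and whose axes are the flange's). Camera axes: x right, y down, z forward; pixel columns grow to the right and rows downward; lengths in m; the calibration is good to about 2 mm. A picture is of the moment at which its call begins: read the wrist's pose just before it. There is no depth.
- job_done(): hands the job in, once; it reports no verdict.
The state is a dict: "clock": time; "joint_pos": joint angles; "joint_velocities": joint speeds; "effort": joint torques, N m; "tcp_pos": TCP position; "tcp_rot": TCP orientation; "wrist_force": force on the tool from outside, world axes, zero at the start; "ft_torque": the same for the moment, N m; "opening": finger opening in m.
Only numpy, scipy, OpenCV 4.12 (cv2) and the standard library are available. Lean on these libraries where they do the work, as an engineer would, in place of code of your own. Each camera call takes 0.05 s, during which the arm holds its last target. There are 200 camera calls.

## Task

The six mouldings of the last trial shot are waiting in the surge hopper, held up by its slide gate. Push the empty bin fully home into the bay under the hopper, handle outwards and against the back strut, and only then draw the slide gate right out to its end stop so that all six drop into the bin; leave the gate open and the bin in place. Leave the other things on the bench where they are.

Things in the scene. Friction and masses are not known exactly. Their poses are not given: they have to be found in the camera images.
- stand: Steel surge hopper on a fixed blue four-legged stand, open-topped, 265 mm high. Origin on the bench under the outlet's middle. Its -x side is the open bin bay; +y is the way the gate draws out (roughly towards the robot). Legs 20 mm square at x +-78, y +-80 mm leave a bay 140 mm wide along x, 116 mm high. A frame and gate housing, x +-88, y +-90 mm, lie 116 to 140 mm above the bench
- bay_stop (a point): Middle of the front face of the cross strut between the stand's rear legs, the bin's back stop: at x = +68 mm, y = 0 in the stand's frame, strut 22 to 46 mm above the bench
- spout (a point): Middle of the open lower end of the 76 mm square spout under the gate, 96 mm above the bench. Above the gate the shaft's walls over the bin bay (-x) and over the gate handle (+y) are upright, 41 mm from the middle; the other two flare out above 180 mm
- gate (a joint): Slide gate across the outlet, a flat plate in a channel under the hopper, in m: 0 = shut, 0.090 = drawn right out against its end stop (lugs on the plate meet blocks beside the channel). It starts shut or up to 0.008 out. It slides level along the stand's +y, needs about 4 N to move and stays where it is left
- gate_handle (a point): Middle of the cross bar of the gate's D-shaped handle, moving with it: 12 x 12 mm in section, 100 mm long along the stand's x; in the stand's y 150 mm from its origin with the gate shut, 240 mm fully drawn; 129.5 mm above the bench. A free opening 44 mm along the pull by 76 mm lies between bar and plate; below is only the bench with low things on it
- bin: Empty open-topped black plastic bin, 210 mm long (x), 120 mm wide (y), 75 mm high, walls and floor 4 mm, 0.2 to 0.42 kg; it slides on the bench. Origin under the middle of its floor. Bar handle at its -x end. Home in the bay (handle outwards, rear wall against the back strut) its origin lies at x = -37 mm, y = 0 in the stand's frame, with the same yaw
- bin_handle (a point): Middle of the bin's handle bar: 12 x 12 mm in section, 100 mm long along the bin's y, 150 mm from the bin's origin along -x and 67 mm above the bench, 39 mm clear of the bin's end wall; nothing below it
- cap0: One of six alike white plastic mouldings, flanged caps 32 mm across and 22 mm high, 14 g; origin at the middle of the flange's face. At the start all six stand in the outlet shaft on the shut gate
- cap1: Another of the six mouldings
- cap2: Another of the six mouldings
- cap3: Another of the six mouldings
- cap4: Another of the six mouldings
- cap5: Another of the six mouldings
- wrench: Steel spanner 190 mm long, lying flat on the bench; not part of the job, to be left alone
- hammer: Brass-headed hammer 200 mm long, lying; not part of the job, to be left alone
- spray_can: Standing spray can, 60 mm across, 170 mm high; not part of the job, to be left alone
- eyebolt: Lifting eye bolt, lying, about 100 mm long, 14 mm thick; not part of the job, to be left alone
- calipers: Calipers 230 mm long, lying flat; not part of the job, to be left alone
- bushing: Steel guide bushing, 44 mm across, 45 mm high, standing; not part of the job, to be left alone

How it is judged:
On the way, in this order (a step that is already met when the one before it is completed fails the run):
1. the bin is fully home in the bay while the gate still holds the mouldings (x of bin in the frame of stand between -0.049 and -0.025 m and y of bin in the frame of stand between -0.014 and 0.014 m and x of bin_handle in the frame of stand below -0.15 m and height (world z) of bin below 0.006 m and angle between bin's own z axis and vertical below 0.06 rad and value of joint gate below 0.02 m and height (world z) of each of cap0, cap1, cap2, cap3, cap4, cap5 above 0.12 m), for 0.2 s.
2. the gate is drawn out to its end stop (value of joint gate above 0.086 m), for 0.2 s.
At the end, for the whole second after the job is handed in: The bin stands flat on the bench, home in the bay with its handle outwards (within 12 mm of the back strut, within 14 mm of the middle of the bay), the gate is within 4 mm of its end stop, and all six mouldings lie at rest in the bin (x of bin in the frame of stand between -0.049 and -0.025 m and y of bin in the frame of stand between -0.014 and 0.014 m and x of bin_handle in the frame of stand below -0.15 m and height (world z) of bin below 0.006 m and angle between bin's own z axis and vertical below 0.06 rad and value of joint gate above 0.086 m and linear speed of bin below 0.02 m/s and x of cap0 in the frame of bin between -0.104 and 0.104 m and y of cap0 in the frame of bin between -0.059 and 0.059 m and z of cap0 in the frame of bin between -0.002 and 0.07 m and linear speed of each of cap0, cap1, cap2, cap3, cap4, cap5 below 0.03 m/s and x of cap1 in the frame of bin between -0.104 and 0.104 m and y of cap1 in the frame of bin between -0.059 and 0.059 m and z of cap1 in the frame of bin between -0.002 and 0.07 m and x of cap2 in the frame of bin between -0.104 and 0.104 m and y of cap2 in the frame of bin between -0.059 and 0.059 m and z of cap2 in the frame of bin between -0.002 and 0.07 m and x of cap3 in the frame of bin between -0.104 and 0.104 m and y of cap3 in the frame of bin between -0.059 and 0.059 m and z of cap3 in the frame of bin between -0.002 and 0.07 m and x of cap4 in the frame of bin between -0.104 and 0.104 m and y of cap4 in the frame of bin between -0.059 and 0.059 m and z of cap4 in the frame of bin between -0.002 and 0.07 m and x of cap5 in the frame of bin between -0.104 and 0.104 m and y of cap5 in the frame of bin between -0.059 and 0.059 m and z of cap5 in the frame of bin between -0.002 and 0.07 m); the robot touches nothing.
It fails at once if a bystander is moved more than 30 mm (distance of any of wrench, hammer, spray_can, eyebolt, calipers, bushing from where it was at the start of the episode above 0.03 m).
It also fails if it takes over 58 s, if anything falls off the work surface, if the arm or the gripper's body presses on something with over 40 N, if the wrist force passes 120 N, or if a joint passes its speed limit or range.

## Working session

There is one attempt and no reset: what is moved stays moved. The work goes in short steps, Python scripts to look and compute and a tool call to move; the robot and the scene stay as the last step left them, time stands still between calls to the robot, and variables do not carry over. Pictures are saved under pics/ and viewed, about 8 in all and at most 12, crops included, and the job is handed in when it is done.

Besides the shell and the picture viewer there is one more tool, called after "Call:" in YAML: its name, and indented under it one key for each argument. drive_tool: Moves the arm, as the interface text tells. Its arguments: {"type":"object","properties":{"targets":{"type":"array","items":{"type":"array"}},"squeeze":{"type":"number"}},"required":["targets"]}

```bash
mkdir -p pics
cat > h.py <<'E'
from plant import *
import numpy as np, cv2
def snap(n,f):
    im=get_image(n); cv2.imwrite('pics/'+f,im['frame'][:,:,::-1]); np.save('pics/'+f+'.npy',im,allow_pickle=True); return im
def load(f): return np.load('pics/'+f+'.npy',allow_pickle=True).item()
def K(im):
    f=im['frame'].shape[0]/2/np.tan(np.radians(im['fov_y'])/2); return f
def ray(im,u,v):
    f=K(im); d=np.array([(u-im['cx'])/f,(v-im['cy'])/f,1.]); R=np.array(im['R']);t=np.array(im['t'])
    return -R.T@t, R.T@d
def onz(im,u,v,z):
    c,d=ray(im,u,v); return c+d*(z-c[2])/d[2]
def proj(im,X):
    p=np.array(im['R'])@np.asarray(X,float)+np.array(im['t']); return K(im)*p[0]/p[2]+im['cx'],K(im)*p[1]/p[2]+im['cy']
E
python3 - <<'E'
from h import *
a=snap('scene','s0.png'); b=snap('side','d0.png')
for i in(a,b): print(-np.array(i['R']).T@i['t'],np.array(i['R'])[2],i['fov_y'])
print(get_obs())
cv2.imwrite('pics/both.png',cv2.resize(np.vstack([a['frame'],b['frame']])[:,:,::-1],None,fx=1,fy=1))
E
```

```text
[1.31846592 1.03960804 1.10918812] [-0.50226254 -0.6046239  -0.61819275] 44.004190662104264
[0.73112551 0.52265208 0.84978089] [-0.24733191 -0.53548643 -0.80751545] 57.417330912190785
{'clock': 0.1, 'joint_pos': array([-1.3486951 ,  0.31165674,  0.01402068,  1.51290064, -0.00441537,
        1.31923294, -0.02725524]), 'joint_velocities': array([ 1.05679866e-03, -1.63795663e-03, -5.85690486e-05, -3.32555605e-03,
        1.39400749e-03, -8.51070202e-04,  8.09739231e-04]), 'effort': array([ 7.91002112e-04, -3.80853152e+01,  1.46753951e-01, -2.31244057e+01,
        1.22897245e-02,  8.03715549e-03,  1.40555940e-05]), 'tcp_pos': array([0.14322324, 0.53027552, 0.2044222 ]), 'tcp_rot': array([-1.00670226e-04,  1.31522839e-01,  9.91312549e-01, -1.07867711e-03]), 'wrist_force': array([ 0.77289361, -0.0263463 ,  0.99868794]), 'ft_torque': array([-0.01411569,  0.02132764, -0.02698297]), 'opening': 0.08541469384641849}
```

View pics/s0.png

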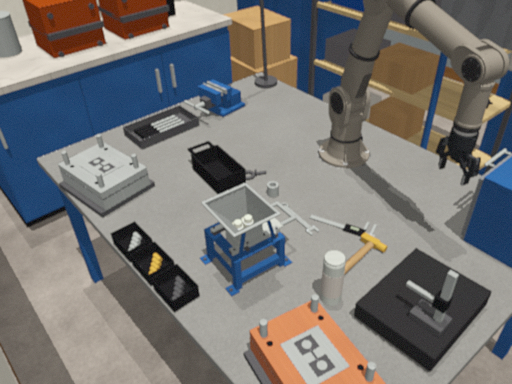

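View pics/d0.png

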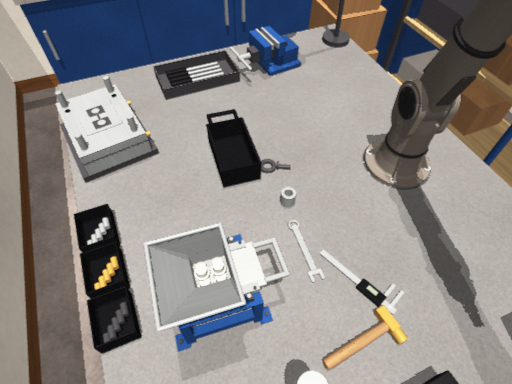

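The side view shows the bin at about (235,150) with its handle at (222,116), pointing away from the stand. The hopper is at (200,270) and the gate's D-handle at (275,258), on the robot side. Next I'll zoom in for accurate corners.

Run:
```python
from h import *
d=load('d0.png')['frame'][:,:,::-1]; s=load('s0.png')['frame'][:,:,::-1]
def crop(i,x0,x1,y0,y1,k):
    return cv2.resize(i[y0:y1,x0:x1],None,fx=k,fy=k,interpolation=cv2.INTER_CUBIC)
def tick(c,x0,y0,k,st=10):
    for x in range(0,c.shape[1],st*k):
        cv2.line(c,(x,0),(x,6),(0,0,255),1); cv2.putText(c,str(x0+x//k),(x,16),0,.32,(0,0,255),1) if (x//k)%20==0 else 0
    for y in range(0,c.shape[0],st*k):
        cv2.line(c,(0,y),(6,y),(0,0,255),1); cv2.putText(c,str(y0+y//k),(8,y+4),0,.32,(0,0,255),1) if (y//k)%20==0 else 0
    return c
a=tick(crop(d,140,300,225,355,5),140,225,5)[:600]; cv2.imwrite('pics/c1.png',a[:600,:800])
b=tick(crop(d,195,300,105,195,4),195,105,4); e=tick(crop(s,180,270,135,235,4),180,135,4)
o=np.zeros((400,785,3),np.uint8); o[:360,:420]=b; o[:400,425:785]=e; cv2.imwrite('pics/c2.png',o)
```

```text
(no output)
```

View pics/c1.png

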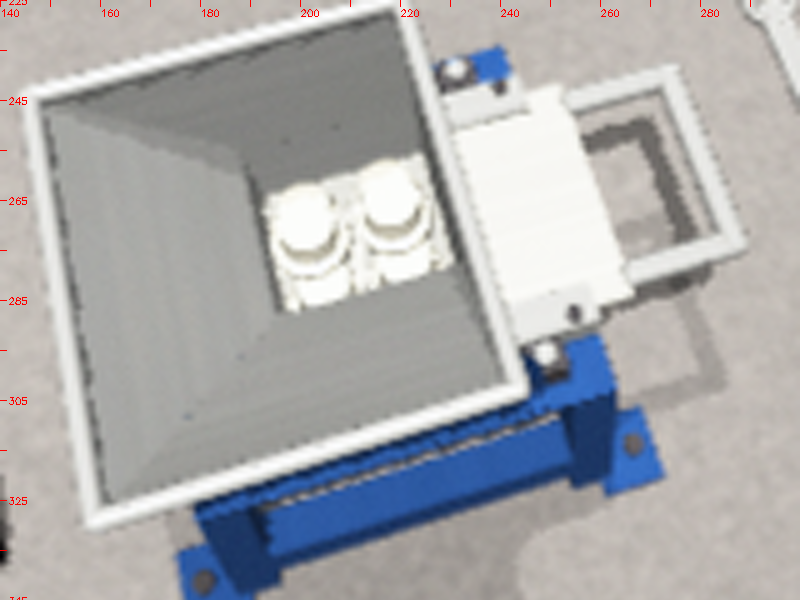

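View pics/c2.png

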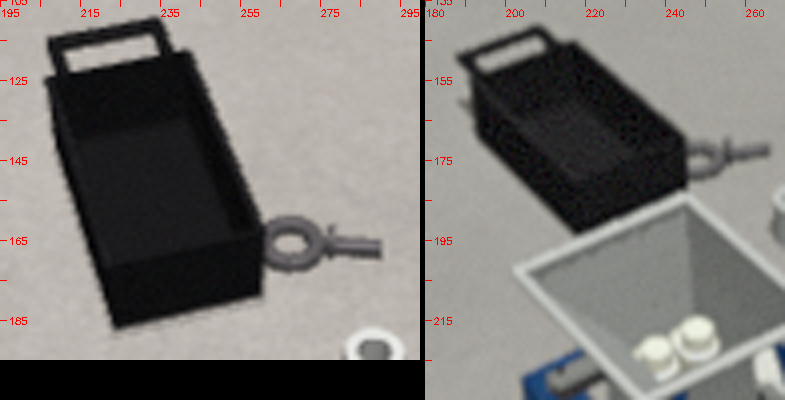

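The crops give these positions:
- **Gate bar:** outer corners at (275.6,238) and (289,273.6).
- **Frame:** corners near (241,234), (262,299) and (180,327).
- **Bin:** rim corners at (206,124), (243,118), (261,161) and (222,171).
- **Eyebolt:** it almost touches the bin's right wall, at (262,165).

Run:
```python
from h import *
np.set_printoptions(precision=4,suppress=True)
d=load('d0.png')
def P(n,l,z): 
    r=np.array([onz(d,u,v,z)[:2] for u,v in l]); print(n,z,r.tolist() if 0 else r.round(4).tolist(), 'len',[round(float(np.linalg.norm(r[i]-r[i-1])),4) for i in range(len(r))]); return r
r=P('rim',[(145.4,244),(220.4,225),(245.4,303),(158,330)],.265)
g=P('gate bar',[(275.6,238),(289,273.6)],.1355)
f=P('frame -x+y,+x+y,+x-y',[(241.4,234.4),(262.6,300),(180,327)],.14)
b=P('binrim',[(206.3,124.3),(243,118),(260.8,161.3),(221.8,171.3)],.075)
b0=P('bin bottom',[(260.5,178.8),(223.8,187)],0)
h=P('bin handle',[(206.8,114.5),(234.5,109.3)],.073)
e=P('eyebolt',[(268,165),(290,167)],.007)
P('bushing',[(288,191)],.045)
P('wrench, cal',[(293,224),(318,275),(322,252),(378,300)],.005)
ang=lambda v:np.degrees(np.arctan2(v[1],v[0]))
print('x dir: gate',ang(g[1]-g[0]),'frame',ang(f[1]-f[0]),'rim',ang(r[3]-r[0]),ang(r[2]-r[1]),'y:',ang(r[1]-r[0])-90,ang(f[1]-f[2])-90)
print('bin x',ang(b[3]-b[0]),ang(b[2]-b[1]),'y-90',ang(b[1]-b[0])-90,ang(b[2]-b[3])-90,'c',b.mean(0), 'hmid',h.mean(0))
```

```text
rim 0.265 [[0.7909, 0.1492], [0.6475, 0.1647], [0.6613, 0.3273], [0.8076, 0.3126]] len [0.1643, 0.1443, 0.1632, 0.147]
gate bar 0.1355 [[0.5228, 0.1692], [0.5337, 0.2612]] len [0.0926, 0.0926]
frame -x+y,+x+y,+x-y 0.14 [[0.5934, 0.1315], [0.6113, 0.2938], [0.7829, 0.2792]] len [0.2402, 0.1632, 0.1722]
binrim 0.075 [[0.5325, -0.328], [0.412, -0.3106], [0.4349, -0.1134], [0.5546, -0.1216]] len [0.2075, 0.1218, 0.1985, 0.12]
bin bottom 0 [[0.4367, -0.1081], [0.5535, -0.1222]] len [0.1177, 0.1177]
bin handle 0.073 [[0.5154, -0.3747], [0.4213, -0.364]] len [0.0947, 0.0947]
eyebolt 0.007 [[0.394, -0.1458], [0.3328, -0.1109]] len [0.0705, 0.0705]
bushing 0.045 [[0.3973, -0.0022]] len [0.0]
wrench, cal 0.005 [[0.42, 0.0829], [0.4305, 0.2464], [0.3881, 0.1927], [0.326, 0.3631]] len [0.2955, 0.1639, 0.0685, 0.1813]
x dir: gate 83.25074080836167 frame 83.69886861888587 rim 84.16266613948794 85.13855112926781 y: 83.80716824795624 85.1381780303071
bin x 83.89450339476392 83.37965419549916 y-90 81.7979655481526 86.09416275819933 c [ 0.4835 -0.2184] hmid [ 0.4683 -0.3694]
```

Run:
```python
from h import *
np.set_printoptions(precision=4,suppress=True)
d=load('d0.png');s=load('s0.png')
print({k:v for k,v in d.items() if k not in('frame','R','t')})
print('base',proj(d,[0,0,0]),proj(s,[0,0,0]),'tcp scene',proj(s,[.143,.53,.204]))
def tri(ud,us):
    c1,d1=ray(d,*ud);c2,d2=ray(s,*us)
    k=np.linalg.lstsq(np.c_[d1,-d2],c2-c1,rcond=None)[0]; p,q=c1+k[0]*d1,c2+k[1]*d2
    return (p+q)/2,np.linalg.norm(p-q)
print('rim NW',tri((220.4,225),(245.5,183.5)) , tri((145.4,244),(203,202)))
# scene bin crop: 180+(x-425)/4,135+y/4
S=lambda x,y:(180+(x-425)/4,135+y/4)
print('bin',[ (tri(a,b)) for a,b in [((206.3,124.3),S(472,85)),((243,118),S(575,40)),((260.8,161.3),S(687,135))]])
print('handle',tri((206.8,114.5),S(457,58)),tri((234.5,109.3),S(541,27)))
```

```text
{'fov_y': 57.417330912190785, 'cx': 259.0901624412368, 'cy': 198.23460129767923}
base (np.float64(395.97468401469314), np.float64(162.23250597252877)) (np.float64(342.68332585965106), np.float64(153.21441035385777)) tcp scene (np.float64(448.12027341812524), np.float64(186.16584607236345))
rim NW (array([0.6484, 0.1694, 0.2722]), np.float64(0.0005200924551275097)) (array([0.7897, 0.1551, 0.273 ]), np.float64(0.0015535766963177418))
bin [(array([ 0.5315, -0.3227,  0.0731]), np.float64(0.010454246985158526)), (array([ 0.4123, -0.3086,  0.0758]), np.float64(0.0016803720792117286)), (array([ 0.4345, -0.108 ,  0.0767]), np.float64(0.007093030948743524))]
handle (array([ 0.5149, -0.3709,  0.0722]), np.float64(0.006412944494637994)) (array([ 0.4222, -0.356 ,  0.0757]), np.float64(0.006869025277792927))
```

Call:
drive_tool:
  targets:
    - [[0.01, 0, 0.035], [0, 0, 0.04], 0.04]
    - [[0.02, -0.02, 0.03], [0, 0, 0.04], 0.04]
    - [[0.0215, -0.032, 0], [0, 0, 0.04], 0.04]
    - [[0.0215, -0.032, 0], [0, 0, 0.04], 0.04]
    - [[0.0215, -0.032, 0], [0, 0, 0], 0.04]
    - [[0.0215, -0.032, 0], [0, 0, 0], 0.04]
    - [[0.0215, -0.032, 0], [0, 0, 0], 0.04]
    - [[0.0215, -0.032, 0], [0, 0, 0], 0.04]
    - [[0.0215, -0.032, 0], [0, 0, 0], 0.04]
    - [[0.0215, -0.032, 0], [0, 0, 0], 0.04]
    - [[0.0215, -0.032, 0], [0, 0, 0], 0.04]
    - [[0.0215, -0.032, 0], [0, 0, 0], 0.04]
    - [[0.006, -0.04, 0], [0, 0, 0], 0.04]
    - [[0.006, -0.04, 0], [0, 0, 0], 0.04]
    - [[0.006, -0.04, 0], [0, 0, 0], 0.04]
    - [[0.006, -0.04, 0], [0, 0, 0], 0.04]
    - [[0.006, -0.04, 0], [0, 0, 0], 0.04]
    - [[0.006, -0.04, 0], [0, 0, 0], 0.04]

```text
clock: 1.6
tcp_pos: [0.4185, -0.0717, 0.26]
tcp_rot: [-0.004, 0.035, 0.999, -0.008]
wrist_force: [1.4, -0.2, 0.3]
opening: 0.0399
```

Call:
drive_tool:
  targets:
    - [[0.007, -0.038, -0.005], [0, 0, -0.02], 0.04]
    - [[0.007, -0.038, -0.005], [0, 0, -0.015], 0.04]
    - [[0.007, -0.038, -0.005], [0, 0, 0], 0.04]
    - [[0.007, -0.038, 0], [0, 0, 0], 0.04]
    - [[0.007, -0.038, 0], [0, 0, 0], 0.04]
    - [[0.007, -0.038, 0], [0, 0, 0], 0.04]
    - [[0.006, -0.036, 0], [0, 0, 0], 0.04]
    - [[0, 0, 0], [0, 0, 0], 0.04]

```text
clock: 2.27
tcp_pos: [0.4614, -0.356, 0.2405]
tcp_rot: [-0.007, 0.057, 0.998, -0.008]
wrist_force: [-0.8, -0.7, -0.2]
opening: 0.0401
```

```bash
cat >> h.py <<'E'
from scipy.spatial.transform import Rotation as Ro
def wsnap(f):
    o=get_obs(); im=get_image('wrist'); T=np.eye(4); q=o['tcp_rot']; T[:3,:3]=Ro.from_quat([q[1],q[2],q[3],q[0]]).as_matrix(); T[:3,3]=o['tcp_pos']
    M=np.linalg.inv(T@np.array(im['tool_from_camera'])); im['R']=M[:3,:3]; im['t']=M[:3,3]
    cv2.imwrite('pics/'+f,im['frame'][:,:,::-1]); np.save('pics/'+f+'.npy',im,allow_pickle=True)
    print('tcp',o['tcp_pos'],'jaw deg',np.degrees(np.arctan2(T[1,1],T[0,1])),'z',T[:3,2],'cam',-M[:3,:3].T@M[:3,3],'F',o['wrist_force'],o['clock'],o['opening']); return im
E
python3 -c "
from h import *
wsnap('w1.png')"
```

```text
tcp [ 0.46136728 -0.35602419  0.24045167] jaw deg 83.47520784487412 z [-0.01538807 -0.01593527 -0.99975461] cam [ 0.38657794 -0.3452197   0.4099087 ] F [-0.84436612 -0.68084716 -0.24356496] 2.2667 0.04005288352699896
```

View pics/w1.png

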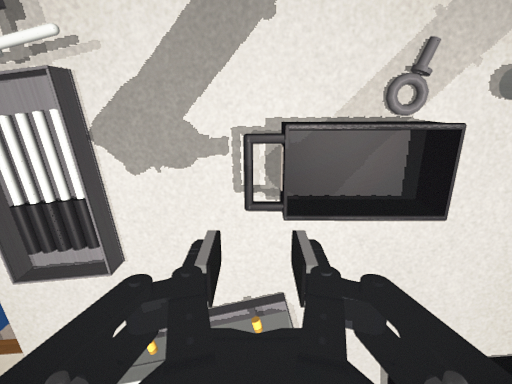

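The wrist view shows the handle bar at columns 245–254, rows 135–211, and the rim corners at (284,122), (465,124), (447,219) and (284,219).

Run:
```python
from h import *
w=load('w1.png')
for n,l,z in [('bar',[(246,135),(246.5,211)],.073),('barinner',[(255,143),(255,204)],.073),('rim',[(284,122),(465,124),(447,219),(284,219)],.075),('eye',[(407,94)],.007)]:
    r=np.array([onz(w,u,v,z)[:2] for u,v in l]); print(n,r.round(4).tolist(),[round(float(np.linalg.norm(r[i]-r[i-1])),4) for i in range(len(r))])
print(proj(w,get_obs()['tcp_pos']))
```

```text
bar [[0.4192, -0.3671], [0.516, -0.3785]] [0.0975, 0.0975]
barinner [[0.4299, -0.3575], [0.5076, -0.3664]] [0.0782, 0.0782]
rim [[0.4091, -0.3208], [0.435, -0.1127], [0.5536, -0.1233], [0.5315, -0.3312]] [0.1228, 0.2097, 0.1191, 0.209]
eye [[0.3955, -0.1469]] [0.0]
(np.float64(262.8615347753665), np.float64(223.99374515838008))
```

Call:
drive_tool:
  targets:
    - [[0.007, -0.011, -0.01], [0, 0, 0], 0.04]
    - [[0, 0, -0.035], [0, 0, 0], 0.04]
    - [[0, 0, -0.035], [0, 0, 0], 0.04]
    - [[0, 0, -0.035], [0, 0, 0], 0.04]
    - [[0, 0, -0.02], [0, 0, 0], 0.04]
    - [[0, 0, 0], [0, 0, 0], 0.04]

```text
clock: 2.82
tcp_pos: [0.471, -0.3575, 0.1009]
tcp_rot: [-0.005, 0.053, 0.999, -0.004]
wrist_force: [0.1, 0.8, -1.3]
opening: 0.0398
```

Call:
drive_tool:
  targets:
    - [[-0.003, -0.01, -0.005], [0, 0, 0], 0.04]
    - [[0, 0, -0.02], [0, 0, 0], 0.04]
    - [[0, 0, -0.02], [0, 0, 0], 0.04]
    - [[0, 0, -0.008], [0, 0, 0], 0.04]
    - [[0, 0, 0], [0, 0, 0], 0.04]

```text
clock: 3.23
tcp_pos: [0.4721, -0.3673, 0.0513]
tcp_rot: [-0.001, 0.05, 0.999, -0.005]
wrist_force: [-0.2, 0.6, 1.1]
opening: 0.0399
```

Close on the bar.

Call:
drive_tool:
  targets:
    - [[0, 0, 0], [0, 0, 0], 0.03]
    - [[0, 0, 0], [0, 0, 0], 0.02]
    - [[0, 0, 0], [0, 0, 0], 0.01]
    - [[0, 0, 0], [0, 0, 0], 0.005]
    - [[0, 0, 0], [0, 0, 0], 0.005]
  squeeze: 40

```text
clock: 3.65
tcp_pos: [0.4754, -0.3707, 0.0578]
tcp_rot: [0.003, 0.049, 0.999, -0.008]
wrist_force: [-0.2, -0.1, -0.1]
opening: 0.0048
```

```bash
python3 -c "
from h import *
wsnap('w2.png'); snap('side','d2.png')
a=load('w2.png')['frame'][100:300,100:500];b=load('d2.png')['frame'][60:200,160:330]
cv2.imwrite('pics/v6.png',np.hstack([cv2.resize(a,(400,200)),cv2.resize(b,(400,329))[:200]])[:,:,::-1]) if 0 else cv2.imwrite('pics/v6.png',np.vstack([cv2.resize(a,(480,240)),cv2.resize(b,(480,360),interpolation=cv2.INTER_CUBIC)])[:,:,::-1])
"
```

```text
tcp [ 0.47538166 -0.37067264  0.05782344] jaw deg 84.33460706752552 z [ 0.00496405 -0.01652918 -0.99985106] cam [ 0.39703048 -0.36095933  0.22573064] F [-0.19720188 -0.10656663 -0.10794785] 3.65 0.004751941406327877
```

View pics/v6.png

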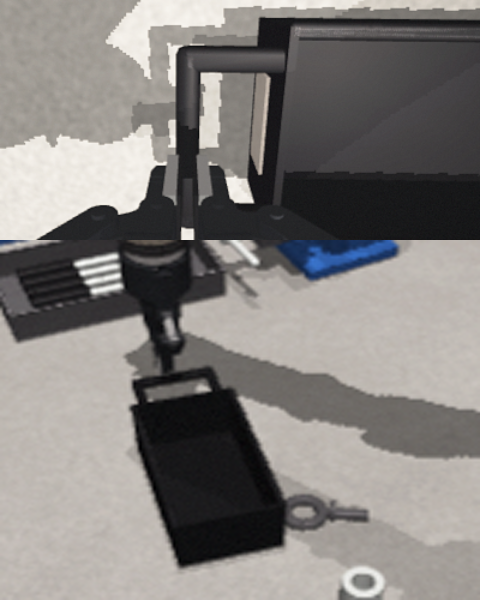

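Run:
```python
from h import *
w=load('w2.png');d=load('d2.png')
print('f',K(w),'tcp',proj(w,[.4754,-.3707,.0578]),'side tcp',proj(d,[.4754,-.3707,.0578]))
for z in(.061,.073,.09): print(z,proj(w,[.468,-.373,z]),proj(w,[.468,-.361,z]),'corner',proj(w,[.4192,-.3671,z]))
```

```text
f 277.91370281995063 tcp (np.float64(257.1736555459575), np.float64(223.70649779437485)) side tcp (np.float64(218.9621634154674), np.float64(115.72655617864987))
0.061 (np.float64(252.44010127292094), np.float64(215.6951690780588)) (np.float64(271.03040234235175), np.float64(214.1220896169043)) corner (np.float64(253.9117696700507), np.float64(138.85649204483417))
0.073 (np.float64(251.87203005447893), np.float64(223.68174282900227)) (np.float64(271.7300268601741), np.float64(222.0280643412435)) corner (np.float64(253.39687437496858), np.float64(141.88987493550627))
0.09 (np.float64(250.920758773231), np.float64(237.05576706786005)) (np.float64(272.90226361449396), np.float64(235.27470438101855)) corner (np.float64(252.5197297118175), np.float64(147.05736362545912))
```

The fingers closed to 5 mm, so they are sitting on top of the bar and didn't grip it. I'll open and go deeper.

Call:
drive_tool:
  targets:
    - [[0, 0, 0.02], [0, 0, 0], 0.04]
    - [[-0.004, 0.002, 0], [0, 0, 0], 0.04]
    - [[0, 0, 0], [0, 0, 0], 0.04]
    - [[0, 0, -0.02], [0, 0, 0], 0.04]
    - [[0, 0, -0.02], [0, 0, 0], 0.04]
    - [[0, 0, 0], [0, 0, 0], 0.04]

```text
clock: 4.25
tcp_pos: [0.472, -0.369, 0.0382]
tcp_rot: [0.005, 0.049, 0.999, -0.009]
wrist_force: [-0.8, -0.1, -0.3]
opening: 0.0399
```

Call:
drive_tool:
  targets:
    - [[0, 0.001, -0.008], [0, 0, 0], 0.04]
    - [[0, 0, 0], [0, 0, 0], 0.025]
    - [[0, 0, 0], [0, 0, 0], 0.015]
    - [[0, 0, 0], [0, 0, 0], 0.005]
    - [[0, 0, 0], [0, 0, 0], 0.005]
    - [[0, 0, 0], [0, 0, 0], 0.005]

```text
clock: 4.75
tcp_pos: [0.4724, -0.3684, 0.0307]
tcp_rot: [0.005, 0.05, 0.999, -0.009]
wrist_force: [0.4, -0.1, -1.9]
opening: 0.0112
```

Call:
drive_tool:
  targets:
    - [[0.007, 0.005, 0], [0, 0, 0], 0.005]
    - [[0.0145, 0.0115, 0], [0, 0, 0], 0.005]
    - [[0.0145, 0.0115, 0], [0, 0, 0], 0.005]
    - [[0.0145, 0.0115, 0], [0, 0, 0], 0.005]
    - [[0.0145, 0.0115, 0], [0, 0, 0], 0.005]
    - [[0.0145, 0.0115, 0], [0, 0, 0], 0.005]
    - [[0.0145, 0.0115, 0], [0, 0, 0], 0.005]
    - [[0.0145, 0.0115, 0], [0, 0, 0], 0.005]
    - [[0.0145, 0.0115, 0], [0, 0, 0], 0.005]
    - [[0.0145, 0.0115, 0], [0, 0, 0], 0.005]
    - [[0.0145, 0.0115, 0], [0, 0, 0], 0.005]
    - [[0.0145, 0.0115, 0], [0, 0, 0], 0.005]
    - [[0, 0, 0], [0, 0, 0], 0.005]
  squeeze: 80

```text
clock: 5.83
tcp_pos: [0.6433, -0.2308, 0.0327]
tcp_rot: [0.001, 0.047, 0.999, -0.013]
wrist_force: [2.0, 1.7, -0.7]
opening: 0.0101
```

```bash
python3 -c "
from h import *
wsnap('w3.png'); snap('side','d3.png')
a=load('w3.png')['frame'];b=load('d3.png')['frame'][80:340,120:340]
cv2.imwrite('pics/v7.png',np.hstack([a[:,256:],cv2.resize(b,(508,600),interpolation=cv2.INTER_CUBIC)[:384]])[:,:,::-1]) if 0 else None
A=np.zeros((600,800,3),np.uint8); A[:360,:292]=cv2.resize(a[:,200:512],(292,360)); A[:600,292:]=cv2.resize(b,(508,600),interpolation=cv2.INTER_CUBIC)
cv2.imwrite('pics/v7.png',A[:,:,::-1])
"
```

```text
tcp [ 0.6433182  -0.23078284  0.03266632] jaw deg 84.56640273191165 z [ 0.00140045 -0.02597823 -0.99966153] cam [ 0.56553569 -0.21979154  0.20075377] F [ 1.99006418  1.74051807 -0.67248907] 5.8333 0.01012348045220352
```

View pics/v7.png

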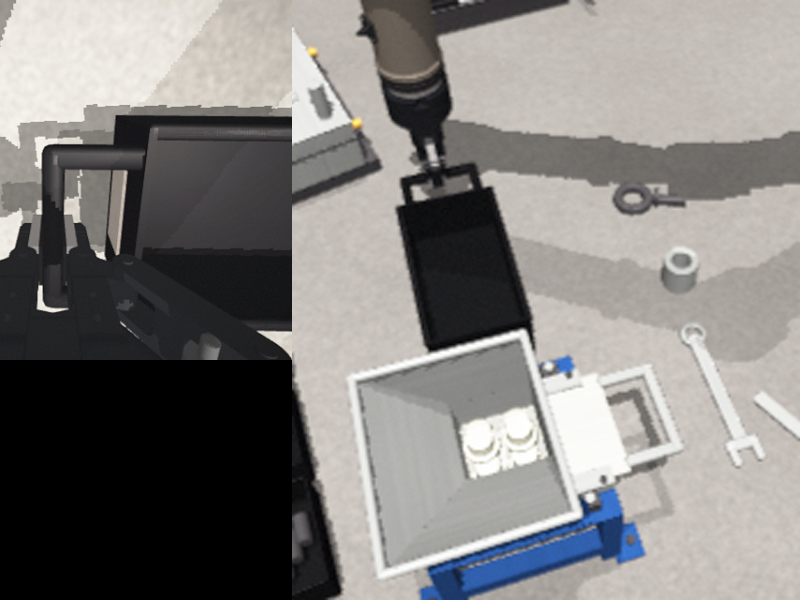

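Run:
```python
from h import *
d=load('d3.png')
S=lambda x,y:(120+(x-292)/2.309,80+y/2.308)
r=np.array([onz(d,*S(*p),.075)[:2] for p in [(398,207),(492,187),(530,335),(428,350)]])
print(r.round(4).tolist())
ang=lambda v:np.degrees(np.arctan2(v[1],v[0]))
print(ang(r[3]-r[0]),ang(r[2]-r[1]),ang(r[1]-r[0])-90)
O=np.array([.689,.2]);a=np.radians(84);u=np.array([np.cos(a),np.sin(a)]);v=np.array([-u[1],u[0]])
for p in r: print(((p-O)@u).round(4),((p-O)@v).round(4))
t=np.array([.6433,-.2308])-O;print('tcp',t@u,t@v)
# wrist: bar end far corner & wall edges ; px=200+x*312/292, y*384/360
w=load('w3.png')
W=lambda x,y:(200+x*312/292,y*384/360)
for p in [(45,147),(44,303),(115,115)]: q=onz(w,*W(*p),.073)[:2]; print('w',q.round(4),((q-O)@u).round(4),((q-O)@v).round(4))
```

```text
[[0.7013, -0.19], [0.5823, -0.1765], [0.6141, 0.0516], [0.7242, 0.0259]]
83.94162988644692 82.04898078056135 83.53906475365548
-0.3866 -0.053
-0.3856 0.0668
-0.1554 0.059
-0.1695 -0.0532
tcp -0.4332169832959839 0.00041878864262494264
w [ 0.5903 -0.2292] -0.4372 0.0533
w [ 0.6864 -0.2398] -0.4377 -0.0434
w [ 0.578  -0.1944] -0.4038 0.0692
```

Call:
drive_tool:
  targets:
    - [[0.004, 0.015, 0], [0, 0, 0], 0.005]
    - [[0.004, 0.02, 0], [0, 0, 0], 0.005]
    - [[0.004, 0.02, 0], [0, 0, 0], 0.005]
    - [[0.002, 0.02, 0], [0, 0, 0], 0.005]
    - [[0.002, 0.02, 0], [0, 0, 0], 0.005]
    - [[0.002, 0.015, 0], [0, 0, 0], 0.005]
    - [[0.001, 0.01, 0], [0, 0, 0], 0.005]

```text
clock: 6.52
tcp_pos: [0.6462, -0.14, 0.0376]
tcp_rot: [-0.002, 0.066, 0.997, -0.026]
wrist_force: [0.1, -2.2, -0.3]
opening: 0.0099
```

Call:
drive_tool:
  targets:
    - [[0.002, -0.02, -0.003], [0.025, 0, 0.02], 0.005]
    - [[0.008, -0.015, -0.003], [0.025, 0, 0.02], 0.005]
    - [[0.008, 0, 0], [0, 0, 0], 0.005]
    - [[0, 0, 0], [0, 0, 0], 0.005]

```text
clock: 6.85
tcp_pos: [0.6625, -0.1685, 0.0304]
tcp_rot: [-0.006, 0.041, 0.999, 0.002]
wrist_force: [1.3, 2.0, -0.6]
opening: 0.0098
```

```bash
python3 -c "
from h import *
wsnap('w4.png'); snap('side','d4.png'); snap('scene','s4.png')
a=load('s4.png')['frame'][110:300,160:330];b=load('d4.png')['frame'][120:320,130:300]
cv2.imwrite('pics/v8.png',np.hstack([cv2.resize(a,(400,447),interpolation=cv2.INTER_CUBIC),cv2.resize(b,(400,470),interpolation=cv2.INTER_CUBIC)[:447]])[:,:,::-1])
"
```

```text
tcp [ 0.66252286 -0.16852797  0.03038134] jaw deg 85.30301714372233 z [-0.01152992  0.00504573 -0.9999208 ] cam [ 0.58683583 -0.1637613   0.19974369] F [ 1.32936707  2.03937179 -0.55820706] 6.85 0.009797485769332473
```

View pics/v8.png

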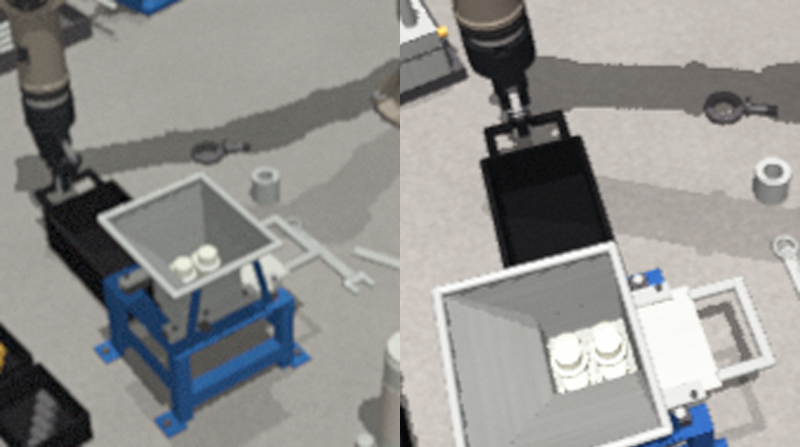

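The bin is now just in front of the bay and flat on the bench, with its rear rim corners at about (165,189) and (208,178) in the side picture.

Run:
```python
from h import *
d=load('d4.png')
S=lambda x,y:(130+(x-400)/2.353,120+y/2.35)
r=np.array([onz(d,*S(*p),.075)[:2] for p in [(483,163),(583,137),(613,240),(504,262)]])
ang=lambda v:np.degrees(np.arctan2(v[1],v[0]))
print(ang(r[2]-r[1]),ang(r[3]-r[0]),ang(r[1]-r[0])-90)
O=np.array([.689,.2]);a=np.radians(84);u=np.array([np.cos(a),np.sin(a)]);v=np.array([-u[1],u[0]])
for p in r: print(((p-O)@u).round(4),((p-O)@v).round(4))
w=load('w4.png'); g=w['frame'].max(2)
# bar outer edge & end from the wrist: dark bar bounding left of bin
m=(g<70).astype(np.uint8); print([ (y,np.flatnonzero(m[y,150:330])[[0,-1]]+150) for y in range(120,200,8) if m[y,150:330].any()])
print('scan ends',[(x,np.flatnonzero(m[60:260,x])[:1]+60) for x in (246,250,254,258,262)])
```

```text
83.74122889996302 84.44310031068872 86.22132094870173
-0.3153 -0.0657
-0.32 0.0556
-0.1663 0.0549
-0.1735 -0.0646
[(128, array([321, 329])), (136, array([320, 329])), (144, array([320, 329])), (152, array([319, 329])), (160, array([246, 329])), (168, array([245, 254])), (176, array([245, 329])), (184, array([245, 318])), (192, array([245, 317]))]
scan ends [(246, array([159])), (250, array([155])), (254, array([154])), (258, array([154])), (262, array([154]))]
```

Call:
drive_tool:
  targets:
    - [[-0.002, 0.015, 0], [0, 0, -0.01], 0.005]
    - [[0.001, 0.02, 0], [0.005, 0, 0], 0.005]
    - [[0.002, 0.02, 0], [0.005, 0, 0.005], 0.005]
    - [[0.002, 0.02, 0], [0.005, 0, 0.005], 0.005]
    - [[0.002, 0.01, 0], [0.005, 0, 0], 0.005]

```text
clock: 7.42
tcp_pos: [0.6606, -0.0916, 0.0308]
tcp_rot: [-0.009, 0.047, 0.999, 0.006]
wrist_force: [0.6, -0.6, -0.1]
opening: 0.0097
```

Call:
drive_tool:
  targets:
    - [[0.006, 0.015, 0], [0, 0, 0], 0.005]
    - [[0.005, 0.02, 0], [0, 0, 0.003], 0.005]
    - [[0.004, 0.02, 0], [0.003, 0, 0.003], 0.005]
    - [[0.003, 0.018, 0], [0.003, 0, 0.003], 0.005]
    - [[0.002, 0.01, 0], [0, 0, 0], 0.005]

```text
clock: 7.83
tcp_pos: [0.6774, -0.0113, 0.0311]
tcp_rot: [-0.01, 0.045, 0.999, 0.004]
wrist_force: [-0.1, -2.1, -1.0]
opening: 0.0102
```

Call:
drive_tool:
  targets:
    - [[0, 0.01, 0], [0, 0, 0], 0.005]
    - [[0, 0.008, 0], [0.003, 0, 0], 0.005]
    - [[0, 0.006, 0], [0, 0, 0], 0.005]
    - [[0, 0.006, 0], [0, 0, 0], 0.005]

```text
clock: 8.17
tcp_pos: [0.6773, 0.0092, 0.0319]
tcp_rot: [-0.009, 0.048, 0.999, -0.004]
wrist_force: [1.4, -8.3, -0.7]
opening: 0.0099
```

Call:
drive_tool:
  targets:
    - [[0, 0.008, 0], [0.005, 0, 0], 0.005]
    - [[0, 0.008, 0], [0.005, 0, 0], 0.005]
    - [[0, 0.004, 0], [0, 0, 0], 0.005]

```text
clock: 8.42
tcp_pos: [0.6763, 0.0086, 0.0337]
tcp_rot: [-0.008, 0.054, 0.998, -0.012]
wrist_force: [-1.5, -1.9, 0.1]
opening: 0.0101
```

Call:
drive_tool:
  targets:
    - [[0, 0, 0], [0, 0, 0], 0.02]
    - [[0, 0, 0], [0, 0, 0], 0.035]
    - [[0, 0, 0], [0, 0, 0], 0.04]
    - [[0, 0, 0.03], [0, 0, 0], 0.04]
    - [[0, 0, 0.04], [0.01, 0, 0], 0.04]
    - [[-0.01, -0.005, 0.04], [0.02, 0, 0], 0.04]
    - [[-0.02, -0.02, 0.04], [0, 0, 0], 0.04]
    - [[-0.035, -0.02, 0.01], [0, 0, 0], 0.04]
    - [[-0.04, 0, 0.0], [0, 0, 0], 0.04]
    - [[-0.03, 0, 0.0], [0, 0, 0], 0.04]
    - [[0, 0, 0], [0, 0, 0], 0.04]

```text
clock: 9.33
tcp_pos: [0.536, -0.0243, 0.1931]
tcp_rot: [-0.011, 0.05, 0.999, 0.013]
wrist_force: [0.1, -0.2, -0.3]
opening: 0.04
```

```bash
python3 -c "
from h import *
wsnap('w5.png'); snap('side','d5.png')
a=load('w5.png')['frame'];b=load('d5.png')['frame'][160:320,130:300]
A=np.zeros((600,800,3),np.uint8); A[:225,:300]=cv2.resize(a,(300,225)); A[:470,300:]=cv2.resize(b,(500,470),interpolation=cv2.INTER_CUBIC)
A[230:600,:300]=cv2.resize(a[:,200:],(300,370))
cv2.imwrite('pics/v9.png',A[:,:,::-1])
"
```

```text
tcp [ 0.53603177 -0.02432047  0.19306159] jaw deg 84.28518188376201 z [-0.0216171   0.02766234 -0.99938356] cam [ 0.46218291 -0.02202849  0.36329858] F [ 0.06208186 -0.21967432 -0.34786237] 9.3333 0.040031902899665635
```

View pics/v9.png

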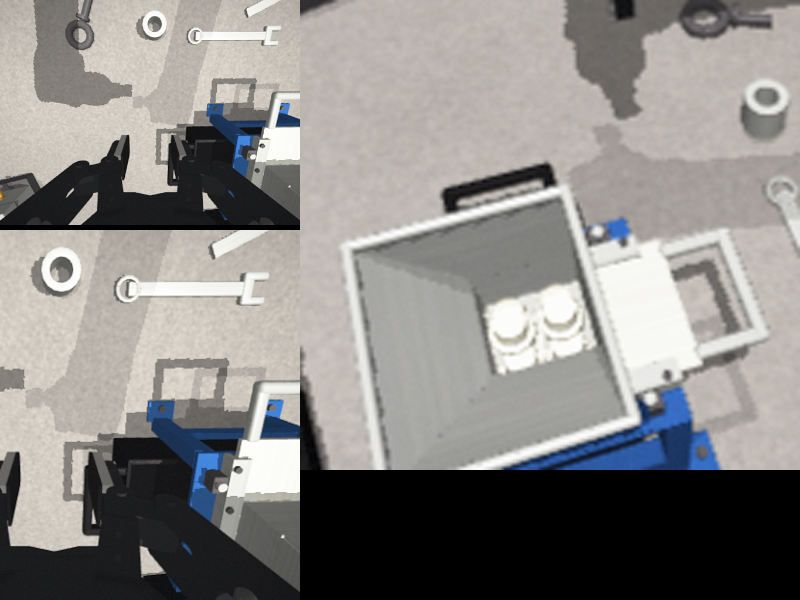

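Run:
```python
from h import *
d=load('d5.png');w=load('w5.png')
O=np.array([.689,.2]);a=np.radians(84);u=np.array([np.cos(a),np.sin(a)]);v=np.array([-u[1],u[0]])
S=lambda x,y:(130+(x-300)/2.941,160+y/2.9375)
def q(n,im,px,z):
    p=onz(im,*px,z)[:2]; print(n,p.round(4),'stand',((p-O)@u).round(4),((p-O)@v).round(4))
q('bh',d,S(443,188),.073);q('bh',d,S(552,165),.073)
W=lambda x,y:(200+x*312/300,(y-230)*384/370)
q('gate outer corner w',w,W(248,383),.1355)
q('housing corner? w',w,W(245,440),.1355)
q('foot -x+y corner',w,W(147,402),.004)
q('foot',w,W(147,420),.004)
q('frame corner -x+y',w,W(190,455),.14)
```

```text
bh [0.7185 0.002 ] stand -0.1938 -0.0501
bh [0.6222 0.0166] stand -0.1894 0.0473
gate outer corner w [0.5208 0.1489] stand -0.0684 0.162
housing corner? w [0.575  0.1519] stand -0.0598 0.1083
foot -x+y corner [0.5669 0.1075] stand -0.1048 0.1118
foot [0.5934 0.1074] stand -0.102 0.0854
frame corner -x+y [0.5823 0.0984] stand -0.1122 0.0955
```

```bash
python3 -c "
from h import *
print(get_obs()['joint_pos'].round(3))"
```

```text
[-0.561  0.388  0.811  1.558 -0.308  1.341  1.764]
```

Call:
drive_tool:
  targets:
    - [[-0.012, 0.01, 0.01], [0, 0, -0.12], 0.04]
    - [[-0.012, 0.018, 0.01], [0, 0, -0.12], 0.04]
    - [[0, 0.018, 0.005], [0, 0, -0.12], 0.04]
    - [[0, 0.018, 0], [0, 0, -0.12], 0.04]
    - [[0, 0.018, 0], [0, 0, -0.12], 0.04]
    - [[0, 0.018, 0], [0, 0, -0.12], 0.04]
    - [[0, 0.018, 0], [0, 0, -0.12], 0.04]
    - [[0, 0.018, 0], [0, 0, -0.12], 0.04]
    - [[0, 0.018, 0], [0, 0, -0.12], 0.04]
    - [[0, 0.018, 0], [0, 0, -0.12], 0.04]
    - [[0, 0.018, 0], [0, 0, -0.12], 0.04]
    - [[0, 0.018, 0], [0, 0, -0.12], 0.04]
    - [[0, 0.018, 0], [0, 0, -0.12], 0.04]
    - [[0, 0.01, 0], [0, 0, -0.1], 0.04]
    - [[0, 0, 0], [0, 0, 0], 0.04]

```text
clock: 10.68
tcp_pos: [0.5355, 0.2494, 0.2218]
tcp_rot: [0.015, 0.783, 0.621, 0.016]
wrist_force: [0.1, 0.6, -0.3]
opening: 0.0399
```

```bash
python3 -c "
from h import *
wsnap('w6.png')"
```

```text
tcp [0.53545176 0.24943402 0.22184459] jaw deg -13.160359002577968 z [ 0.04356802 -0.00432721 -0.99904109] cam [0.54611793 0.32547176 0.39057387] F [ 0.10467442  0.64629698 -0.27891923] 10.6833 0.039855429894575536
```

View pics/w6.png

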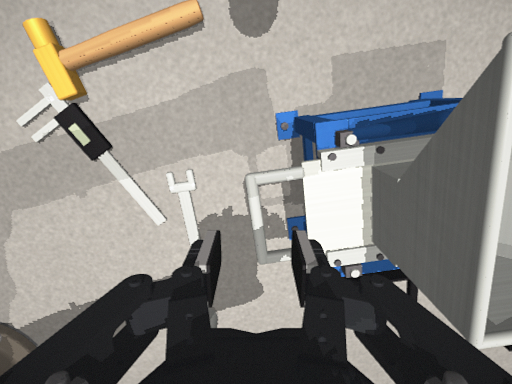

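The gate bar shows clearly: outer edge (246,178)–(261,263), inner edge (257,185)–(268,250).

Run:
```python
from h import *
w=load('w6.png')
P=lambda u,v,z=.1355:onz(w,u,v,z)[:2]
a,b,c,e=P(246,178),P(261.5,263),P(257,185),P(268,250)
print(a,b,c,e,np.linalg.norm(a-b),np.degrees(np.arctan2(*(a-b)[::-1])),'mid',(a+b)/4+(c+e)/4)
print('frame +x+y top corner',P(303,118,.14),'plate corners',P(303,163,.131),P(304,247,.131))
```

```text
[0.53197041 0.2577381 ] [0.52576223 0.16390725] [0.54055217 0.24847011] [0.53571413 0.17723239] 0.09403600409363776 86.21463047553434 mid [0.53349974 0.21183696]
frame +x+y top corner [0.59402898 0.30012384] plate corners [0.58831504 0.25795026] [0.57327912 0.16849574]
```

Call:
drive_tool:
  targets:
    - [[-0.001, -0.012, -0.005], [0, 0.02, 0.07], 0.04]
    - [[-0.001, -0.015, -0.01], [0, 0.02, 0.06], 0.04]
    - [[0, -0.01, -0.015], [0, 0, 0], 0.04]
    - [[0, 0, -0.015], [0, 0, 0], 0.04]
    - [[0, 0, 0], [0, 0, 0], 0.04]

```text
clock: 11.15
tcp_pos: [0.5372, 0.2094, 0.1759]
tcp_rot: [0.004, 0.732, 0.681, 0.001]
wrist_force: [-0.5, 0.6, 0.3]
opening: 0.0401
```

```bash
python3 -c "
from h import *
wsnap('w7.png')"
```

```text
tcp [0.53722799 0.20942526 0.1758665 ] jaw deg -4.112840046536516 z [ 0.00782992 -0.00473117 -0.99995815] cam [0.54175217 0.28737795 0.34398013] F [-0.50090925  0.58113498  0.32991024] 11.15 0.040060419259330564
```

Call:
drive_tool:
  targets:
    - [[-0.004, 0.002, -0.015], [0, 0, -0.02], 0.04]
    - [[0, 0, -0.02], [0, 0, 0], 0.04]
    - [[0, 0, -0.015], [0, 0, 0], 0.04]
    - [[0, 0, 0], [0, 0, 0], 0.04]

```text
clock: 11.53
tcp_pos: [0.5389, 0.2101, 0.1312]
tcp_rot: [0.007, 0.738, 0.675, 0.006]
wrist_force: [-0.9, 1.2, -0.5]
opening: 0.04
```

Call:
drive_tool:
  targets:
    - [[-0.006, 0, -0.004], [0, 0, 0], 0.04]
    - [[-0.001, 0, -0.015], [0, 0, 0], 0.04]
    - [[-0.001, 0, -0.015], [0, 0, 0], 0.04]
    - [[0, 0, -0.004], [0, 0, 0], 0.04]
    - [[0, 0, 0], [0, 0, 0], 0.04]

```text
clock: 11.95
tcp_pos: [0.5346, 0.211, 0.0988]
tcp_rot: [0.009, 0.736, 0.677, 0.011]
wrist_force: [0.2, 0.3, -0.3]
opening: 0.0402
```

Call:
drive_tool:
  targets:
    - [[0, 0, -0.005], [0, 0, 0], 0.03]
    - [[0, 0, 0], [0, 0, 0], 0.015]
    - [[0, 0, 0], [0, 0, 0], 0.005]
    - [[0, 0, 0], [0, 0, 0], 0.005]
    - [[0, 0, 0], [0, 0, 0], 0.005]
  squeeze: 60

```text
clock: 12.37
tcp_pos: [0.5349, 0.2116, 0.0961]
tcp_rot: [0.009, 0.736, 0.676, 0.012]
wrist_force: [-0.8, 0.8, -2.7]
opening: 0.0103
```

Call:
drive_tool:
  targets:
    - [[-0.01, 0.001, 0], [0, 0, 0], 0.005]
    - [[-0.015, 0.0015, 0], [0, 0, 0], 0.005]
    - [[-0.015, 0.0015, 0], [0, 0, 0], 0.005]
    - [[-0.015, 0.0015, 0], [0, 0, 0], 0.005]

```text
clock: 12.7
tcp_pos: [0.4925, 0.2157, 0.0962]
tcp_rot: [0.02, 0.738, 0.674, 0.022]
wrist_force: [7.3, -0.2, -8.3]
opening: 0.0102
```

Call:
drive_tool:
  targets:
    - [[-0.015, 0.0015, 0], [0, 0.015, 0], 0.005]
    - [[-0.015, 0.0015, 0], [0, 0.01, 0], 0.005]
    - [[-0.015, 0.0015, 0], [0, 0.01, 0], 0.005]
    - [[-0.015, 0.0015, 0], [0, 0.01, 0], 0.005]

```text
clock: 13.03
tcp_pos: [0.4516, 0.2196, 0.0965]
tcp_rot: [0.023, 0.739, 0.673, 0.022]
wrist_force: [55.5, 0.6, -65.8]
opening: 0.0104
```

Call:
drive_tool:
  targets:
    - [[0, 0, 0], [0, 0, 0], 0.005]

```text
clock: 13.12
tcp_pos: [0.4529, 0.2194, 0.0961]
tcp_rot: [0.025, 0.739, 0.673, 0.023]
wrist_force: [-6.8, 0.3, 3.3]
opening: 0.0102
```

Call:
drive_tool:
  targets:
    - [[-0.006, 0.0005, 0], [0, 0, 0], 0.005]
    - [[-0.004, 0, 0], [0, 0, 0], 0.005]

```text
clock: 13.28
tcp_pos: [0.4529, 0.2194, 0.0963]
tcp_rot: [0.033, 0.739, 0.672, 0.032]
wrist_force: [13.2, 1.4, -19.8]
opening: 0.0102
```

Call:
drive_tool:
  targets:
    - [[0, 0, 0], [0, 0, 0], 0.02]
    - [[0, 0, 0], [0, 0, 0], 0.035]
    - [[0, 0, 0], [0, 0.02, 0], 0.04]
    - [[0, 0, 0.02], [0, 0.02, 0], 0.04]
    - [[0, 0, 0.03], [0, 0, 0], 0.04]
    - [[-0.005, 0, 0.04], [0, 0, 0], 0.04]
    - [[-0.01, 0.02, 0.04], [0, 0, 0], 0.04]
    - [[-0.01, 0.03, 0.02], [0, 0, 0], 0.04]
    - [[0, 0.03, 0], [0, 0, 0], 0.04]
    - [[0, 0, 0], [0, 0, 0], 0.04]

```text
clock: 14.12
tcp_pos: [0.4295, 0.2972, 0.2557]
tcp_rot: [0.018, 0.742, 0.67, 0.02]
wrist_force: [-1.6, 0.7, -2.0]
opening: 0.04
```

```bash
python3 -c "
from h import *
snap('side','d8.png');snap('scene','s8.png');print(get_obs()['wrist_force'])
b=load('d8.png')['frame'][200:350,130:330];a=load('s8.png')['frame'][140:300,160:330]
A=np.hstack([cv2.resize(b,(450,338),interpolation=cv2.INTER_CUBIC),cv2.resize(a,(350,338),interpolation=cv2.INTER_CUBIC)])
cv2.imwrite('pics/v11.png',A[:,:,::-1])
"
```

```text
[-0.23965846 -0.8419605  -0.78314995]
```

View pics/v11.png

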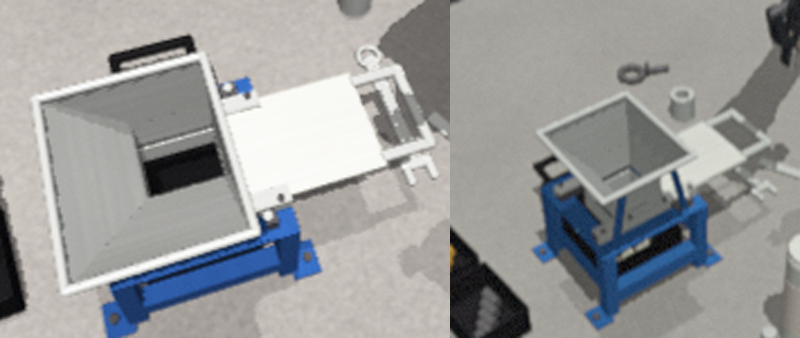

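The hopper looks empty, the gate is out and there are white caps in the bin. I'll check the gate travel numerically, then take one last look from above.

Run:
```python
from h import *
d=load('d8.png');O=np.array([.689,.2]);a=np.radians(84);u=np.array([np.cos(a),np.sin(a)]);v=np.array([-u[1],u[0]])
S=lambda x,y:(130+x/2.25,200+y/2.2533)
for n,p,z in [('gate',(400,67),.1355),('gate',(435,145),.1355),('binh',(110,57),.073),('binh',(191,37),.073)]:
    q=onz(d,*S(*p),z)[:2]; print(n,q.round(4),((q-O)@u).round(4),((q-O)@v).round(4))
```

```text
gate [0.4429 0.1789] -0.0467 0.2425
gate [0.4536 0.2716] 0.0466 0.2416
binh [0.719  0.0061] -0.1897 -0.0501
binh [0.6244 0.0165] -0.1892 0.0451
```

Call:
drive_tool:
  targets:
    - [[0.01, -0.02, 0.035], [0, -0.02, 0], 0.04]
    - [[0.01, -0.02, 0.035], [0, 0, 0], 0.04]
    - [[0.015, -0.02, 0.03], [0, 0, 0], 0.04]
    - [[0.03, -0.02, 0.01], [0, 0, 0], 0.04]
    - [[0.035, -0.02, 0], [0, 0, 0], 0.04]
    - [[0.035, -0.015, 0], [0, 0, 0], 0.04]
    - [[0.035, -0.015, 0], [0, 0, 0], 0.04]
    - [[0.03, -0.015, 0], [0, 0, 0], 0.04]
    - [[0.03, -0.01, 0], [0, 0, 0], 0.04]
    - [[0, 0, 0], [0, 0, 0], 0.04]

```text
clock: 15.05
tcp_pos: [0.6626, 0.1096, 0.3632]
tcp_rot: [0.026, 0.748, 0.663, 0.016]
wrist_force: [-2.2, -0.9, -1.2]
opening: 0.0404
```

```bash
python3 -c "
from h import *
w=wsnap('w9.png')
b=load('s8.png')['frame'][225:275,195:275]; 
A=np.zeros((600,800,3),np.uint8); A[:384,:512]=w['frame']; A[400:600,:320]=cv2.resize(b,(320,200),interpolation=cv2.INTER_CUBIC)
p=[int(x) for x in proj(w,[.689,.2,.02])]; print(p)
x0,y0=max(p[0]-60,0),max(p[1]-70,0); c=w['frame'][y0:y0+140,x0:x0+120]; A[:,520:800]=0; c=cv2.resize(c,(280,327),interpolation=cv2.INTER_CUBIC); A[:327,520:800]=c
A[330:600,400:800]=np.clip(cv2.resize(c[40:230],(400,270)).astype(float)*2.5,0,255)
cv2.imwrite('pics/v12.png',A[:,:,::-1])"
```

```text
tcp [0.66262078 0.10959058 0.36323187] jaw deg -6.858357273053461 z [ 0.05827734 -0.01705736 -0.9981547 ] cam [0.66241457 0.1892538  0.53058792] F [-2.24740958 -0.87276334 -1.16709239] 15.05 0.040396457096521336
[252, 88]
```

View pics/v12.png

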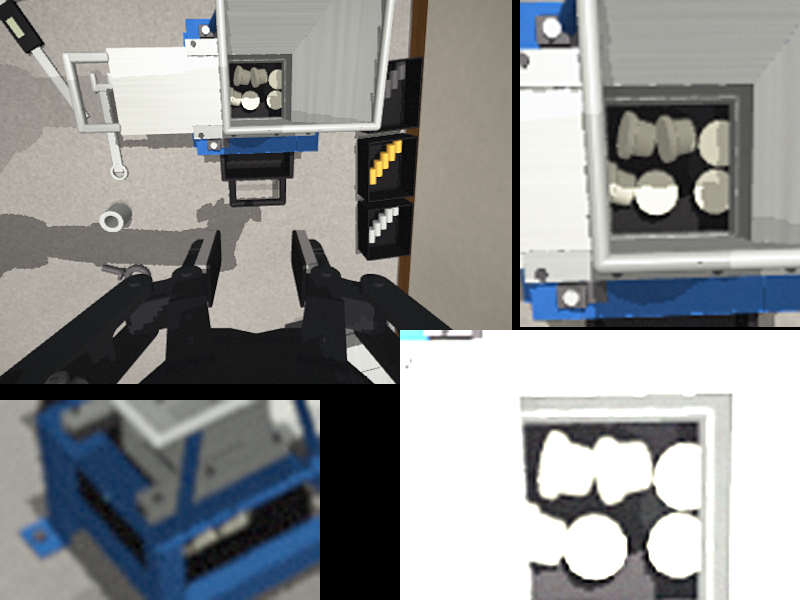

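All six caps are lying in the bin, seen down the shaft, the bin is home and the arm is clear.

```bash
python3 -c "
from plant import *
print(job_done(), get_obs()['clock'])"
```

```text
the job is handed in; nothing more can be done
the job is handed in; nothing more can be done
```

I gripped the bin by its handle and pushed it along the bench into the bay until it stopped against the back strut. I then pulled the slide gate out to its end stop, let go and moved the arm clear. The job was handed in at about 15 s of the 58 s allowed; no verdict comes back.

**Last checks**
- **Bin:** the handle's outer edge measured about 190 mm out from the stand's middle (193 mm expected), and the bin was about 2 mm off the bay's centreline.
- **Mouldings:** all six are visible lying in the bin through the empty shaft.
- **Gate:** it stopped hard. The tool travelled 82 mm, and the peak wrist force was about 86 N against the 120 N limit. The gate's starting position wasn't known exactly, so the camera puts it at about 86–88 mm out. That agrees with the 90 mm stop only within measuring error, so I relied on the hard stop.
- **Other things on the bench:** none looked displaced in the pictures; I did not measure them again at the end.

**What failed or disagreed**
- My first grip on the bin handle was too high and closed on nothing; the second, deeper one held.
- The first approach to the bay was about 11 mm off to one side, so I backed up and realigned.
- One wrist-camera reading near the edge of the picture differed from the side camera by about 20 mm. A closer wrist view of the gate handle then agreed with the side camera to within 3 mm.

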